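Swing down the medicine cupboard's hatch with the hook pole

TASK

Enter the release code on the keypad by pressing fully, one at a time, the blue key, then the yellow key, then the green key; leave the red key alone. Then take the orange-handled hook pole from the black mat, hook it into the red eye on the cupboard's grey hatch and gently swing the hatch all the way down on the hook, without letting it drop, ramming the pole against the cupboard or touching the cupboard with the gripper. Unhook, lay the pole flat on the mat again, let go of it, and leave everything else where it stands.

Things in the scene. Friction and masses are not known exactly. Their poses are not given: they have to be found in the camera images.
- cupboard: fixed beige medicine cupboard, 240 mm wide (own y), 200 mm deep (own x), 285 mm tall. Origin: centre of its underside on the table; z up; the front, with the hatch, looks to its own -x. Its hatch is a grey panel 220 mm wide, 140 mm high, 10 mm thick, in the upper half of the front, hinged along its lower edge. Pressing the pole on cupboard, hatch or eye with over 35 N counts as ramming
- hatch (a joint): hatch angle, rad: 0 closed (upright), 1.45 fully down at its stop; starts nearly closed. Opening turns its top towards cupboard -x, then down. Hinge friction 0.2 N m, hatch 0.5 kg: pulled at the eye it takes about 2 N to start; past about 0.5 rad it falls by itself if nothing holds it. Faster than 1.2 rad/s counts as dropped
- hatch_hinge (a point): point on the hatch's hinge axis (its y) at mid width, 106 mm to -x of the cupboard's origin and 125 mm above the table; turns with the hatch. With the hatch closed its axes are the cupboard's. The hatch's outer face is at x = -5 mm, its top edge at z = 142 mm
- eye_line (a point): point at mid width of the hatch; in the hatch_hinge frame x = -35, y = 0, z = 120 mm; moves and turns with the hatch. A red eye is clamped on a steel rail outside the hatch, its centre on the line through this point along own y, somewhere within 35 mm either side: where differs every time and is not reported, so look or feel for it. The clamp holds 60 N along the rail
- eye_rail (a point): point on the outer face of the steel rail, behind eye_line (24 mm nearer the hatch); axes as eye_line. The red eye on it is a round ring of 3 mm radius wire, clear hole 19 mm across, outside 31 mm across, standing upright at right angles to the rail: the axis of its hole runs along own y (parallel to the hinge), so a prong enters it sideways, from either side
- pole: hook pole, 0.13 to 0.21 kg, loose. Origin: centre of the underside of its handle; x along the pole to the hook end, z up as it lies. Orange handle 90 mm long (x -45 to 45), 22 wide (y), 34 high (z 0 to 34). A steel shaft, radius 5 mm, runs on at z = 17 to x = 150 mm; there a round prong, radius 4 mm, turns off square to the pole's -y side and ends at y = -45, z = 17 mm
- hook (a point): middle of the prong: in the pole's frame x = 150, y = -22.5, z = 17 mm; axes as the pole
- grip (a point): middle of the pole's handle, 17 mm above its underside
- mat: fixed black rubber mat, 300 mm (own x) by 160 mm (own y), 3 mm thick; origin: centre of its underside on the table. The pole starts on it, roughly along its x
- keypad: fixed grey keypad box, 70 mm (own x) by 210 mm (own y), 25 mm high; origin: centre of its underside. Four round keys stand in a row along its y, 48 mm apart, colours in any order
- key_blue_top (a point): centre of the top of the blue key (26 mm across, top about 47 mm above the table when up), pressed straight down
- key_yellow_top (a point): centre of the top of the yellow key (26 mm across, top about 47 mm above the table when up), pressed straight down
- key_green_top (a point): centre of the top of the green key (26 mm across, top about 47 mm above the table when up), pressed straight down
- key_red_top (a point): centre of the top of the red key (26 mm across, top about 47 mm above the table when up), pressed straight down
- key_blue (a joint): travel of the blue key in m: 0 up, 0.006 fully down (about 5 N, springs back); more than 0.0045 counts as pressed
- key_yellow (a joint): travel of the yellow key in m: 0 up, 0.006 fully down (about 5 N, springs back); more than 0.0045 counts as pressed
- key_green (a joint): travel of the green key in m: 0 up, 0.006 fully down (about 5 N, springs back); more than 0.0045 counts as pressed
- key_red (a joint): travel of the red key in m: 0 up, 0.006 fully down (about 5 N, springs back); more than 0.0045 counts as pressed; must not be pressed
- syrup: amber glass bottle with white cap, 60 mm wide, 130 mm tall; loose bystander, origin at the centre of its underside
- jar: white plastic jar, 64 mm wide, 80 mm tall; loose bystander, origin at the centre of its underside
- carton: cardboard carton, 60 x 110 x 45 mm; loose bystander, origin at the centre of its underside
- mug: blue mug, 76 mm wide, 90 mm tall; loose bystander, origin at the centre of its underside
- bin: empty beige tray, 150 x 90 x 60 mm; loose bystander, origin at the centre of its underside
- stapler: black stapler, 140 x 36 x 39 mm; loose bystander, origin at the centre of its underside
There are look-alikes about, which are no part of the job. There is more than one size of the pole; the one meant has the size given above.

How it is judged:
On the way, in this order (a step that is already met when the one before it is completed fails the run):
1. the blue key is pressed fully (value of joint key_blue above 0.0045 m), for 0.03 s.
2. the yellow key is pressed fully (value of joint key_yellow above 0.0045 m), for 0.03 s.
3. the green key is pressed fully (value of joint key_green above 0.0045 m), for 0.03 s.
4. the hatch is about half way down, with the pole's prong on the line of the eye (value of joint hatch between 0.5 and 1 rad and x of hook in the frame of eye_line between -0.01 and 0.01 m and z of hook in the frame of eye_line between -0.01 and 0.01 m and y of hook in the frame of eye_line between -0.06 and 0.06 m), for 0.1 s.
5. the hatch is fully down, with the prong still on the line of the eye (value of joint hatch above 1.35 rad and x of hook in the frame of eye_line between -0.01 and 0.01 m and z of hook in the frame of eye_line between -0.01 and 0.01 m and y of hook in the frame of eye_line between -0.06 and 0.06 m), for 0.1 s.
At the end, for the whole second after the job is handed in: the hatch is down at its stop (above 1.35 rad), the pole lies flat and still with the middle of its handle over the mat (handle middle and hook less than 30 mm above the table), and all the keys are up (value of joint hatch above 1.35 rad and x of grip in the frame of mat between -0.15 and 0.15 m and y of grip in the frame of mat between -0.08 and 0.08 m and height (world z) of each of grip, hook below 0.03 m and linear speed of pole below 0.02 m/s and value of joint each of key_blue, key_yellow, key_green, key_red below 0.002 m); the robot touches nothing.
It fails at once if the red key is pressed, or two keys are down together (value of joint key_red above 0.0045 m or value of joint each of key_blue, key_yellow above 0.0045 m or value of joint each of key_blue, key_green above 0.0045 m or value of joint each of key_yellow, key_green above 0.0045 m).
It fails at once if the hatch drops or is flung (faster than 1.2 rad/s) (velocity of joint hatch above 1.2 rad/s or velocity of joint hatch below -1.2 rad/s).
It fails at once if the gripper touches the cupboard (contact force between the fingers and cupboard above 1 N).
It fails at once if the pole is rammed against the cupboard (over 35 N) (contact force between pole and cupboard above 35 N).
It fails at once if a bystander is moved by more than 30 mm (distance of any of syrup, jar, carton, mug, bin, stapler from where it was at the start of the episode above 0.03 m).
It also fails if it takes over 72 s, if anything falls off the work surface, if the arm or the gripper's body presses on something with over 40 N, if the wrist force passes 120 N, or if a joint passes its speed limit or range.

ROBOT

A 6-joint arm with a two-finger parallel gripper is mounted at the origin on the work surface. World frame = base frame: x ahead of the robot, y to its left, z up, the work surface at z = 0. Lengths are in m, angles in rad, forces in N, time in s.
With the tool pointing down it reaches from about 0.35 to 0.775 m from the base axis. Payload 7.3 kg.
Tool frame: the origin (TCP) lies at the very end of the fingers, on their centre line; the grasp point (between the pads) lies 19 mm behind it; z points along the fingers, x is the direction in which the jaws open and shut, and the axes are right-handed (so a half turn about z gives the same grasp; the last joint's range is limited). The gripper opens to 92 mm and grips with 3 to 60 N. Pads are 19 mm wide; open, the fingers measure 130 mm over their backs; the gripper's body (75 mm by 190 mm) begins 47 mm behind the grasp point.
Start: joints at [1.2, 0.342, 1.524, -0, 1.275, -0.146], TCP at [0.117, 0.512, 0.227] pointing down, gripper open.
Joint ranges: [-2.53, 2.53], [-0.77, 2.02], [0.04, 2.7], [-1, 4.14], [0.28, 2.66], [-3.11, 3.11]. Speed limits (rad/s): [2.57, 2.57, 3.14, 3.14, 3.14, 3.14].

INTERFACE

Orientations are given as [roll, pitch, yaw] about the fixed x, y, z axes, in that order (R = Rz(yaw) Ry(pitch) Rx(roll)).
In Python, from cell import robot, read_camera, nets gives the robot as it stands. The module is installed in compiled form; this text tells all that it offers.
- The arm moves only by the tool carry_out, never from a script. Its arguments are lists of equal length, an entry for each row: "translation": the shift along the tool's x, y, z in m, a list of three; "turn": the turn, a rotation vector about the tool's x, y, z in rad, a list of three; "gripper": the gripper's target within -1 to 1 (shut at 1, half-way at 0, fully open at -1). A call has 1 to 10 rows; each row shifts and turns the commanded pose from where the row before left it, along the tool's axes as they then stand; what a row does not reach is not made up. A row lasts 1/10 s, in which the tool goes at most 50 mm and 8.59 degrees, less where a joint would pass 70% of its speed; a pose out of reach is approached as far as the arm can. A call with a gripper value outside its range is refused whole. The fingers move at their own pace and stop on an object; "squeeze" is the grip in N (left out, the last holds). Time passes only in rows, so rows that do not move let the fingers close. It gives the time, the measured TCP pose, the force and the opening at its end, in the units of the state.
- robot.observe(): the state, without advancing time (a new reading comes with each control period).
- read_camera(name): name is "scene" or "top" or "wrist"; returns a dict with "img" (420x560x3 uint8, red, green, blue), "fx", "fy", "cx", "cy" (pixels), "world_from_camera" (4x4, takes a point from camera to world coordinates). Camera axes: x right, y down, z forward; pixel columns grow to the right and rows downward; lengths in m; the calibration is good to about 2 mm. A picture is of the moment at which its call begins. There is no depth.
- robot.hand_in(): hands the job in, once; it reports no verdict.
Trained networks look in a picture, given as the dict that the camera call returned (one of the last four; its "shot" number tells which), for a name from the list of things; names that differ only in an ending like _2 or _b are one class to them, and where a whole thing is asked for, a point or a joint stands for the part that bears it (a point fixed in the world has none). Each returns a list of dicts, best first, with "score" (0 to 1); they miss things now and then, are a little off and sometimes report something else, mostly with a low value. They report only what shows in the picture. A call takes as long as a camera call. They do not tell look-alikes from the thing itself.
- nets.regions_of(picture, name): "region" (420x560 bool, what is visible of it) and "pixel" ([column, row] in pixels, amid what is visible of it).
- nets.tip_of(picture, name): "pixel" ([column, row] in pixels: a listed point, or the origin of a listed thing).
The state is a dict: "time": time; "qpos": joint angles; "qvel": joint speeds; "joint_efforts": joint torques, N m; "tool_pos": TCP position; "tool_rot": TCP orientation; "contact_force": force on the tool from outside, world axes, zero at the start; "torque": the same for the moment, N m; "opening": finger opening in m.
Only numpy, scipy, OpenCV 4.12 (cv2) and the standard library are available. Lean on these libraries where they do the work, as an engineer would, in place of code of your own. Each camera call takes 0.05 s, during which the arm holds its last target. There are 200 camera calls.

## Working session

There is one attempt and no reset: what is moved stays moved. The work goes in short steps, Python scripts to look and compute and a tool call to move; the robot and the scene stay as the last step left them, time stands still between calls to the robot, and variables do not carry over. Pictures are saved under pics/ and viewed, about 8 in all and at most 12, crops included, and the job is handed in when it is done.

Besides the shell and the picture viewer there is one more tool, called after ">>>" as name(argument=value, ...), one argument or row to a line, values as JSON. carry_out: Moves the arm, as the interface text tells. Its arguments: {"type":"object","properties":{"translation":{"type":"array","items":{"type":"array","items":{"type":"number"}}},"turn":{"type":"array","items":{"type":"array","items":{"type":"number"}}},"gripper":{"type":"array","items":{"type":"number"}},"squeeze":{"type":"number"}},"required":["translation","turn","gripper"]}

```bash
mkdir -p pics; cat > h.py <<'E'
import numpy as np, cv2
from cell import robot, read_camera, nets
from scipy.spatial.transform import Rotation as R
def ray(p,px):
    T=np.array(p["world_from_camera"]); d=np.array([(px[0]-p["cx"])/p["fx"],(px[1]-p["cy"])/p["fy"],1.0])
    return T[:3,3],T[:3,:3]@d
def onz(p,px,z):
    o,d=ray(p,px); return o+d*(z-o[2])/d[2]
def proj(p,X):
    T=np.array(p["world_from_camera"]); c=(np.atleast_2d(X)-T[:3,3])@T[:3,:3]
    return np.c_[p["fx"]*c[:,0]/c[:,2]+p["cx"],p["fy"]*c[:,1]/c[:,2]+p["cy"]]
def tri(obs):
    A=np.zeros((3,3));b=np.zeros(3)
    for p,px in obs:
        o,d=ray(p,px); d=d/np.linalg.norm(d); M=np.eye(3)-np.outer(d,d); A+=M;b+=M@o
    return np.linalg.solve(A,b)
def save(img,n): cv2.imwrite("pics/"+n+".png",img[:,:,::-1])
E
python3 - <<'E'
from h import *
s=read_camera("scene"); t=read_camera("top")
both=np.vstack([s["img"],t["img"]])
save(np.hstack([cv2.resize(s["img"],(400,300)),cv2.resize(t["img"],(400,300))]),"a0") if 0 else None
save(cv2.resize(t["img"],(784,588),interpolation=cv2.INTER_CUBIC),"top0"); save(cv2.resize(s["img"],(784,588),interpolation=cv2.INTER_CUBIC),"scene0")
for n,p in(("scene",s),("top",t)):
    print(n,np.round(p["world_from_camera"],3).tolist(),p["fx"],p["cx"],p["cy"])
    for k in ["pole","grip","hook","key_blue_top","key_yellow_top","key_green_top","key_red_top","mat","cupboard","hatch_hinge","eye_line","eye_rail","keypad"]:
        print(k,[(np.round(r["pixel"]).tolist(),round(r["score"],2)) for r in nets.tip_of(p,k)[:4]])
print(robot.observe())
E
```

```text
scene [[0.672, 0.4, -0.623, 1.291], [0.741, -0.351, 0.573, -0.757], [0.01, -0.847, -0.532, 0.83], [0.0, 0.0, 0.0, 1.0]] 417.3357486798069 283.7891298145181 209.97446210174147
pole [([101.0, 279.0], 0.7), ([288.0, 269.0], 0.6), ([296.0, 210.0], 0.42)]
grip [([98.0, 274.0], 0.93), ([292.0, 264.0], 0.9), ([369.0, 160.0], 0.66)]
hook [([313.0, 239.0], 0.63), ([131.0, 310.0], 0.63), ([216.0, 290.0], 0.42)]
key_blue_top [([371.0, 155.0], 0.65), ([206.0, 279.0], 0.62), ([321.0, 302.0], 0.21)]
key_yellow_top [([197.0, 271.0], 0.4), ([385.0, 205.0], 0.24)]
key_green_top [([214.0, 290.0], 0.62)]
key_red_top [([222.0, 302.0], 0.44), ([358.0, 278.0], 0.25)]
mat [([301.0, 256.0], 0.87)]
cupboard [([385.0, 204.0], 0.55)]
hatch_hinge [([372.0, 186.0], 0.74), ([195.0, 272.0], 0.66)]
eye_line [([370.0, 159.0], 0.62)]
eye_rail [([369.0, 158.0], 0.9), ([207.0, 279.0], 0.52), ([301.0, 258.0], 0.31)]
keypad [([209.0, 301.0], 0.66)]
top [[0.017, -0.995, 0.1, 0.323], [-1.0, -0.016, 0.011, -0.045], [-0.009, -0.1, -0.995, 1.991], [0.0, 0.0, 0.0, 1.0]] 496.021091377707 276.6152965338635 212.4531742954618
pole
[... 638 characters left out ...]
, 0.39)]
keypad [([349.0, 214.0], 0.95)]
{'time': 1.4, 'qpos': array([ 1.20003047e+00,  3.41983387e-01,  1.52408821e+00, -1.34681368e-05,
        1.27541086e+00, -1.46025560e-01]), 'qvel': array([-0.00028987, -0.00013072, -0.00082535,  0.00108079,  0.00072628,
        0.00110856]), 'joint_efforts': array([-4.06413628e-04, -4.31132770e+01, -2.44474912e+01,  7.17907003e-02,
        4.84548777e-02,  8.58635445e-06]), 'tool_pos': array([0.11700082, 0.51181756, 0.22675326]), 'tool_rot': array([ 3.14156387e+00, -1.07152205e-04,  1.34605995e+00]), 'contact_force': array([-0.3546432 , -0.25399031, -0.05905846]), 'torque': array([-0.03681721, -0.0234881 , -0.00246555]), 'opening': 0.0918467657616059}
```

View pics/scene0.png

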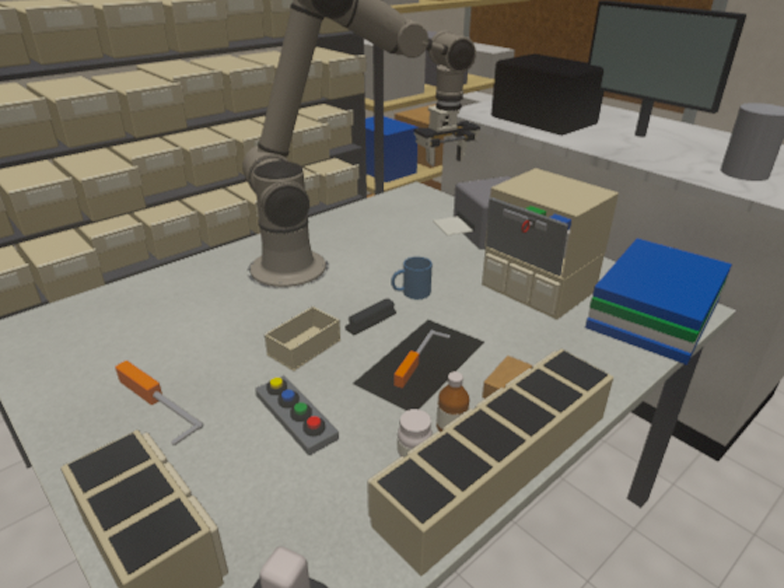

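View pics/top0.png

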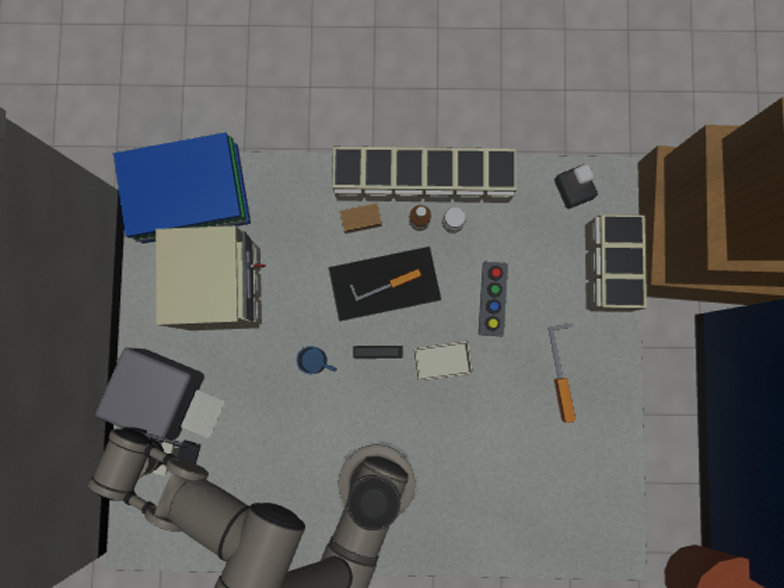

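Candidates for the pole: the one on the black mat (scene px ~(407,368) of 784, top ~(405,278)), and a larger one off the mat (scene ~(138,382), top ~(565,400)). I choose the one on the mat. In the top view the keys run red, green, blue, yellow from far to near. The cupboard front faces world -y, with the red eye at top ~(262,266).

```bash
cat >> h.py <<'E'
def blob(p,near,lo,hi,r=14):
    hsv=cv2.cvtColor(p["img"],cv2.COLOR_RGB2HSV); lo=np.array(lo);hi=np.array(hi)
    m=cv2.inRange(hsv,lo,hi) if lo[0]<=hi[0] else cv2.inRange(hsv,np.array([0,lo[1],lo[2]]),hi)|cv2.inRange(hsv,lo,np.array([180,hi[1],hi[2]]))
    yy,xx=np.nonzero(m); k=np.hypot(xx-near[0],yy-near[1])<r
    return np.c_[xx[k],yy[k]]
COL=dict(blue=([105,120,50],[130,255,255]),yellow=([24,140,90],[35,255,255]),green=([50,120,50],[85,255,255]),red=([172,150,70],[6,255,255]),orange=([7,180,110],[18,255,255]))
E
python3 - <<'E'
from h import *
s=read_camera("scene"); t=read_camera("top")
k=5/7
N={"yellow":((277,383),(493,323)),"blue":((289,395),(494,306)),"green":((301,408),(495,289)),"red":((314,422),(496,272))}
for c,(a,b) in N.items():
    A=blob(s,np.array(a)*k,*COL[c],r=9);B=blob(t,np.array(b)*k,*COL[c],r=7)
    print(c,len(A),len(B),A.mean(0),B.mean(0),"s",onz(s,A.mean(0),.045),"t",onz(t,B.mean(0),.045))
# eye
A=blob(s,np.array((527,226))*k,*COL["red"]);B=blob(t,np.array((260,266))*k,*COL["red"])
for p,P in((s,A),(t,B)): print("eye",len(P),P.mean(0),P.min(0),P.max(0),onz(p,P.mean(0),.245))
print("tri",tri([(s,A.mean(0)),(t,B.mean(0))]))
# pole
B=blob(t,np.array((405,278))*k,*COL["orange"],r=25); A=blob(s,np.array((407,368))*k,*COL["orange"],r=25)
for P,p in((B,t),(A,s)):
    r=cv2.minAreaRect(P.astype(np.float32)); print("pole",P.mean(0),onz(p,P.mean(0),.034),r, [onz(p,q,.034)[:2].round(3).tolist() for q in cv2.boxPoints(r)])
for n,z,p,P in [("mat",.003,t,[(329,268),(431,248),(441,298),(340,321)]),("cup",.285,t,[(156,228),(237,226),(240,324),(157,325)]),("cup s",.285,s,[(493,206),(535,172),(617,193),(567,232)])]:
    print(n,[onz(p,np.array(q)*k,z)[:2].round(3).tolist() for q in P])
crop=np.hstack([cv2.resize(s["img"][130:210,330:440],(440,320),interpolation=cv2.INTER_CUBIC),cv2.resize(t["img"][160:240,100:195],(360,320),interpolation=cv2.INTER_CUBIC)])
c2=np.hstack([cv2.resize(s["img"][220:290,250:350],(400,280),interpolation=cv2.INTER_CUBIC),cv2.resize(t["img"][170:240,230:330],(400,280),interpolation=cv2.INTER_CUBIC)])
save(np.vstack([crop,c2]),"c1")
E
```

```text
yellow 56 32 [196.98214286 273.07142857] [351.65625 230.40625] s [ 0.45719071 -0.32288997  0.045     ] t [ 0.45231211 -0.31858331  0.045     ]
blue 45 33 [205.02222222 281.22222222] [352.57575758 218.42424242] s [ 0.50127494 -0.32474183  0.045     ] t [ 0.49955235 -0.32211788  0.045     ]
green 43 28 [214.09302326 290.46511628] [353.32142857 206.32142857] s [ 0.54868324 -0.32683063  0.045     ] t [ 0.54748882 -0.3249848   0.045     ]
red 63 32 [223.65079365 301.11111111] [354.      194.28125] s [ 0.59871441 -0.33084343  0.045     ] t [ 0.59540588 -0.3276013   0.045     ]
eye 19 [375.05263158 161.42105263] [373 158] [377 165] [0.58046005 0.29626217 0.245     ]
eye 8 [185.    189.125] [182 189] [188 190] [0.57667332 0.30223128 0.245     ]
tri [0.57677271 0.30254993 0.24178022]
pole [289.02380952 197.94047619] [ 0.5782921  -0.07131667  0.034     ] ((289.1597595214844, 198.1834259033203), (4.923077583312988, 21.692310333251953), 67.38013458251953) [[0.569, -0.028], [0.604, -0.108], [0.586, -0.115], [0.551, -0.036]]
pole [289.5        261.06024096] [ 0.58220016 -0.0799044   0.034     ] ((288.907470703125, 261.8573303222656), (8.010917663574219, 25.908729553222656), 30.465543746948242) [[0.595, -0.134], [0.543, -0.032], [0.572, -0.031], [0.622, -0.131]]
mat [[0.606, 0.147], [0.668, -0.147], [0.523, -0.177], [0.453, 0.112]]
cup [[0.66, 0.556], [0.668, 0.353], [0.423, 0.336], [0.417, 0.541]]
cup s [[0.514, 0.255], [0.442, 0.512], [0.662, 0.546], [0.706, 0.268]]
```

View pics/c1.png

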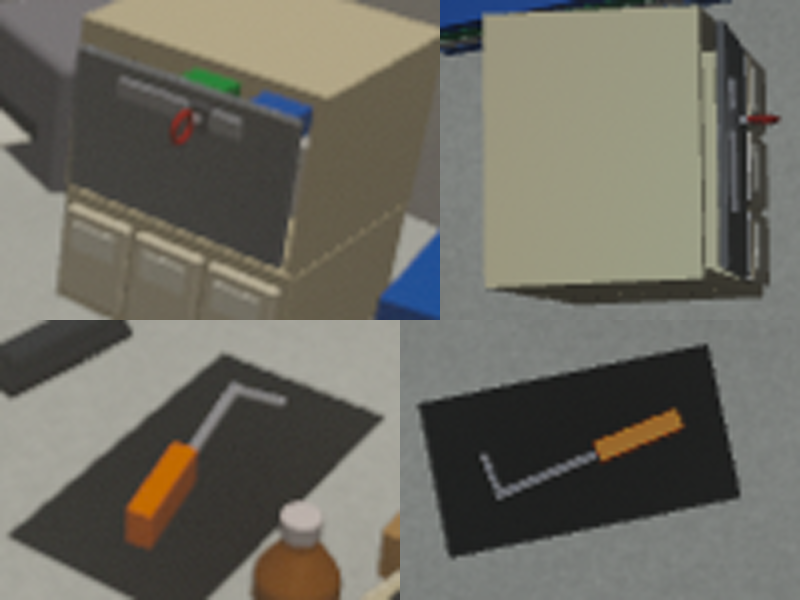

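The crops show the hatch slightly ajar, with the red ring just right of mid rail. The pole on the mat has its prong towards world +x. Now the keys: close the gripper and travel there.

>>> carry_out(
  translation=[
    [-0.033,0.036,-0.007],
    [-0.033,0.036,-0.007],
    [-0.033,0.036,-0.007],
    [-0.033,0.036,-0.007],
    [-0.033,0.036,-0.007],
    [-0.033,0.036,-0.007],
    [-0.033,0.036,-0.007],
    [-0.033,0.036,-0.007],
    [-0.033,0.036,-0.007],
    [-0.033,0.036,-0.007],
  ],
  turn=[
    [0,0,0],
    [0,0,0],
    [0,0,0],
    [0,0,0],
    [0,0,0],
    [0,0,0],
    [0,0,0],
    [0,0,0],
    [0,0,0],
    [0,0,0],
  ],
  gripper=[1,1,1,1,1,1,1,1,1,1],
)

```text
time: 2.5
tool_pos: [0.3952, 0.108, 0.2973]
tool_rot: [3.141, -0.001, 1.346]
contact_force: [0.1, 0.9, 1.1]
opening: 0.0163
```

```bash
cat >> h.py <<'E'
def goto(pos=None,rot=None):
    o=robot.observe(); M=R.from_euler("xyz",o["tool_rot"])
    print("t",round(o["time"],2),"pos",o["tool_pos"].round(4),"rot",o["tool_rot"].round(3),"F",o["contact_force"].round(1),"open",round(o["opening"],4))
    if pos is not None:
        print("shift tool frame",M.inv().apply(np.array(pos)-o["tool_pos"]).round(4))
    if rot is not None:
        T=R.from_euler("xyz",rot); print("turn",(M.inv()*T).as_rotvec().round(4),"; shift in turned frame",T.inv().apply(np.array(pos)-o["tool_pos"]).round(4))
E
python3 -c "
from h import *
goto([.5,-.323,.11],[np.pi,0,1.516])"
```

```text
t 2.5 pos [0.3952 0.108  0.2973] rot [ 3.141e+00 -1.000e-03  1.346e+00] F [0.1 0.9 1.1] open 0.0163
shift tool frame [-0.3968  0.1982  0.1873]
turn [ 0.001  -0.0005 -0.1702] ; shift in turned frame [-0.4246  0.1283  0.1873]
```

>>> carry_out(
  translation=[
    [0,0,0],
    [0,0,0],
    [-0.045,0.0135,0],
    [-0.045,0.0135,0],
    [-0.045,0.0135,0.01],
    [-0.045,0.0135,0.01],
    [-0.045,0.0135,0.01],
    [-0.045,0.0135,0.01],
    [-0.045,0.0135,0.01],
    [-0.045,0.0135,0.01],
  ],
  turn=[
    [0,0,-0.085],
    [0,0,-0.085],
    [0,0,0],
    [0,0,0],
    [0,0,0],
    [0,0,0],
    [0,0,0],
    [0,0,0],
    [0,0,0],
    [0,0,0],
  ],
  gripper=[1,1,1,1,1,1,1,1,1,1],
)

```text
time: 3.5
tool_pos: [0.4826, -0.2575, 0.2363]
tool_rot: [3.141, -0.0, 1.516]
contact_force: [0.1, -0.5, 0.6]
opening: 0.0009
```

>>> carry_out(
  translation=[
    [-0.03,0.01,0.02],
    [-0.03,0.01,0.02],
    [0,0,0.02],
    [0,0,0],
  ],
  turn=[
    [0,0,0],
    [0,0,0],
    [0,0,0],
    [0,0,0],
  ],
  gripper=[1,1,1,1],
)

```text
time: 3.9
tool_pos: [0.4977, -0.3162, 0.1733]
tool_rot: [-3.136, -0.004, 1.515]
contact_force: [-0.8, 0.7, -0.2]
opening: 0.0005
```

```bash
python3 -c "
from h import *
goto([.5,-.323,.055])
w=read_camera('wrist'); save(w['img'],'w1')
print(np.round(w['world_from_camera'],3).tolist(),w['fx'])
for c in ['blue','yellow','green','red']:
    hsv=blob(w,(280,210),*COL[c],r=400)
    if len(hsv): 
        m=np.zeros((420,560),np.uint8); m[hsv[:,1],hsv[:,0]]=255
        n,l,st,ce=cv2.connectedComponentsWithStats(m)
        i=1+np.argmax(st[1:,4]); print(c,st[i],ce[i],onz(w,ce[i],.045))
"
```

```text
t 3.9 pos [ 0.4977 -0.3162  0.1733] rot [-3.136 -0.004  1.515] F [-0.8  0.7 -0.2] open 0.0005
shift tool frame [-0.0072  0.0033  0.1183]
[[0.057, 0.958, 0.28, 0.421], [0.998, -0.056, -0.012, -0.313], [0.004, 0.28, -0.96, 0.332], [0.0, 0.0, 0.0, 1.0]] 316.9964467001519
blue [262 192  29  28 625] [275.9456 205.5664] [ 0.49854789 -0.32322195  0.045     ]
yellow [262 140  29  29 663] [275.74660633 154.02111614] [ 0.45075843 -0.32037655  0.045     ]
green [265 240  22  23 170] [277.49411765 246.27058824] [ 0.53967324 -0.32431136  0.045     ]
```

>>> carry_out(
  translation=[
    [-0.0035,0.001,0.03],
    [-0.0035,0.001,0.03],
    [0,0,0.03],
    [0,0,0.025],
    [0,0,0.009],
    [0,0,0.009],
    [0,0,0],
  ],
  turn=[
    [0,0,0],
    [0,0,0],
    [0,0,0],
    [0,0,0],
    [0,0,0],
    [0,0,0],
    [0,0,0],
  ],
  gripper=[1,1,1,1,1,1,1],
)

```text
time: 4.65
tool_pos: [0.5015, -0.3236, 0.0446]
tool_rot: [3.14, 0.001, 1.516]
contact_force: [-0.4, 2.2, 3.1]
opening: 0.0004
```

>>> carry_out(
  translation=[
    [0,0,0],
    [0,0,0],
  ],
  turn=[
    [0,0,0],
    [0,0,0],
  ],
  gripper=[1,1],
)

```text
time: 4.85
tool_pos: [0.5015, -0.3239, 0.0452]
tool_rot: [3.14, 0.001, 1.516]
contact_force: [0.8, 0.9, 3.1]
opening: 0.0002
```

>>> carry_out(
  translation=[
    [0,0,0.003],
    [0,0,0.003],
    [0,0,0],
    [0,0,0],
  ],
  turn=[
    [0,0,0],
    [0,0,0],
    [0,0,0],
    [0,0,0],
  ],
  gripper=[1,1,1,1],
)

```text
time: 5.25
tool_pos: [0.5017, -0.3241, 0.0409]
tool_rot: [3.139, 0.002, 1.516]
contact_force: [-3.9, 4.9, 23.5]
opening: 0.0003
```

>>> carry_out(
  translation=[
    [0,0,-0.015],
    [0,0,-0.015],
    [0,-0.025,0],
    [0.001,-0.0245,0],
    [0,0,0],
    [0,0,0.015],
    [0,0,0.01],
    [0,0,0.0045],
    [0,0,0],
    [0,0,0],
  ],
  turn=[
    [0,0,0],
    [0,0,0],
    [0,0,0],
    [0,0,0],
    [0,0,0],
    [0,0,0],
    [0,0,0],
    [0,0,0],
    [0,0,0],
    [0,0,0],
  ],
  gripper=[1,1,1,1,1,1,1,1,1,1],
)

```text
time: 6.25
tool_pos: [0.452, -0.3206, 0.0408]
tool_rot: [3.14, 0.002, 1.517]
contact_force: [-6.8, 3.3, 25.8]
opening: 0.0001
```

>>> carry_out(
  translation=[
    [0,0,-0.015],
    [0,0,-0.015],
    [0,0.035,0],
    [0,0.035,0],
    [0,0.025,0],
    [0,0,0.015],
    [0,0,0.01],
    [0,0,0.0045],
    [0,0,0],
    [0,0,0],
  ],
  turn=[
    [0,0,0],
    [0,0,0],
    [0,0,0],
    [0,0,0],
    [0,0,0],
    [0,0,0],
    [0,0,0],
    [0,0,0],
    [0,0,0],
    [0,0,0],
  ],
  gripper=[1,1,1,1,1,1,1,1,1,1],
)

```text
time: 7.25
tool_pos: [0.5473, -0.3248, 0.0411]
tool_rot: [3.139, 0.0, 1.516]
contact_force: [-0.4, 5.3, 15.7]
opening: 0.0003
```

>>> carry_out(
  translation=[
    [0,0,-0.03],
    [0,0,-0.05],
    [0,0,-0.05],
    [0,0,-0.05],
    [0.047,0.003,0],
    [0.047,0.003,0],
    [0.047,0.003,0],
    [0.047,0.003,0],
    [0.047,0.003,0],
  ],
  turn=[
    [0,0,0],
    [0,0,0],
    [0,0,0],
    [0,0,0],
    [0,0,0],
    [0,0,0],
    [0,0,0],
    [0,0,0],
    [0,0,0],
  ],
  gripper=[1,1,1,1,1,1,1,1,1],
)

```text
time: 8.15
tool_pos: [0.5735, -0.0897, 0.2182]
tool_rot: [-3.14, -0.0, 1.515]
contact_force: [-0.7, -0.1, 1.1]
opening: 0.0006
```

>>> carry_out(
  translation=[
    [0,0,0],
    [0,0,0],
    [0,0,0],
    [0,0,0],
    [0,0,0],
    [0,0,0],
    [0,0,0],
    [0,0,0],
    [0,0,0],
  ],
  turn=[
    [0,0,0.14],
    [0,0,0.14],
    [0,0,0.14],
    [0,0,0.14],
    [0,0,0.14],
    [0,0,0.14],
    [0,0,0.14],
    [0,0,0.12],
    [0,0,0],
  ],
  gripper=[0.2,0.2,0.2,0.2,0.2,0.2,0.2,0.2,0.2],
)

```text
time: 9.05
tool_pos: [0.5736, -0.0914, 0.2181]
tool_rot: [-3.141, 0.001, 0.415]
contact_force: [-0.4, 0.6, -0.6]
opening: 0.0367
```

```bash
cat > p.py <<'E'
from h import *
goto()
w=read_camera('wrist'); save(w['img'],'w2')
P=blob(w,(280,210),*COL['orange'],r=400)
r=cv2.minAreaRect(P.astype(np.float32)); b=np.array([onz(w,q,.037)[:2] for q in cv2.boxPoints(r)])
print(len(P),r,b.round(4).tolist(),"c",b.mean(0),"sides",np.linalg.norm(b-np.roll(b,1,0),axis=1))
for k in("grip","hook"):
    for x in nets.tip_of(w,k)[:2]: print(k,x["pixel"],x["score"],onz(w,x["pixel"],.020))
E
python3 p.py
```

```text
t 9.05 pos [ 0.5736 -0.0914  0.2181] rot [-3.141e+00  1.000e-03  4.150e-01] F [-0.4  0.6 -0.6] open 0.0367
254 ((293.0, 173.5), (81.0, 20.0), 90.0) [[0.5479, -0.0358], [0.567, -0.0274], [0.6039, -0.1075], [0.5834, -0.1165]] c [ 0.57555182 -0.07178261] sides [0.08817722 0.02082535 0.08818078 0.02240688]
grip [290.8, 172.8] 0.87 [ 0.5739009  -0.07303463  0.02      ]
grip [78.6, 175.2] 0.49 [ 0.35426717 -0.17262378  0.02      ]
hook [319.1, 25.4] 0.61 [0.53921745 0.07370719 0.02      ]
hook [77.1, 173.3] 0.44 [ 0.35219856 -0.17115819  0.02      ]
```

View pics/w2.png

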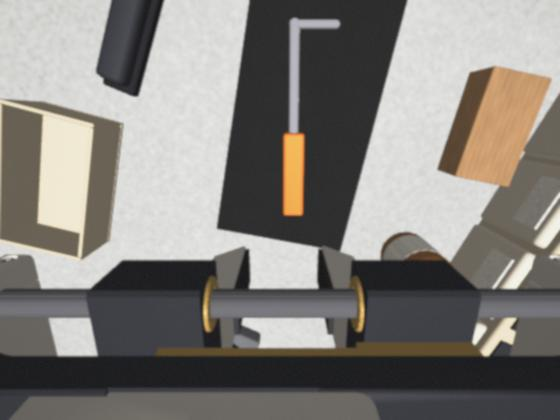

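The wrist view shows the handle at (293,174), 88 x 21 mm, which fits the given size. The hook is at the top (295–340,24), and the jaws are aligned. Descending to grasp.

>>> carry_out(
  translation=[
    [0.005,-0.016,0.02],
    [0.005,-0.016,0.03],
    [0,0,0.045],
    [0,0,0.045],
    [0,0,0.04],
    [0,0,0.02],
    [0,0,0.011],
    [0,0,0],
  ],
  turn=[
    [0,0,0],
    [0,0,0],
    [0,0,0],
    [0,0,0],
    [0,0,0],
    [0,0,0],
    [0,0,0],
    [0,0,0],
  ],
  gripper=[0.1,0.1,0.1,0.1,0.1,0.1,0.1,0.1],
)

```text
time: 10.0
tool_pos: [0.5697, -0.0578, 0.0065]
tool_rot: [-3.14, 0.002, 0.417]
contact_force: [1.0, 0.4, 0.4]
opening: 0.0415
```

>>> carry_out(
  translation=[
    [0,0,0],
    [0,0,0],
    [0,0,0],
    [0,0,0],
    [0,0,0],
    [0,0,0],
  ],
  turn=[
    [0,0,0],
    [0,0,0],
    [0,0,0],
    [0,0,0],
    [0,0,0],
    [0,0,0],
  ],
  gripper=[1,1,1,1,1,1],
  squeeze=60,
)

```text
time: 10.6
tool_pos: [0.5711, -0.0581, 0.0091]
tool_rot: [3.14, -0.002, 0.416]
contact_force: [-0.1, 0.2, 6.4]
opening: 0.0218
```

>>> carry_out(
  translation=[
    [0,0,-0.02],
    [0,0,-0.05],
    [0,0,-0.05],
    [0,0,-0.05],
    [0,0,-0.05],
    [0,0,-0.05],
    [0,0,-0.05],
    [0,0,-0.05],
    [0,0,0],
  ],
  turn=[
    [0,0,0],
    [0,0,0],
    [0,0,0],
    [0,0,0],
    [0,0,0],
    [0,0,0.117],
    [0,0,0.117],
    [0,0,0.117],
    [0,0,0],
  ],
  gripper=[1,1,1,1,1,1,1,1,1],
)

```text
time: 11.5
tool_pos: [0.5719, -0.0582, 0.3857]
tool_rot: [3.138, -0.014, 0.062]
contact_force: [0.3, -0.4, -1.5]
opening: 0.0217
```

```bash
python3 -c "
from h import *
goto([.50,.17,.38])"
```

```text
t 11.5 pos [ 0.5719 -0.0582  0.3857] rot [ 3.138 -0.014  0.062] F [ 0.3 -0.4 -1.5] open 0.0217
shift tool frame [-0.0575 -0.2323  0.004 ]
```

>>> carry_out(
  translation=[
    [-0.01,-0.04,0],
    [-0.01,-0.04,0],
    [-0.01,-0.04,0],
    [-0.01,-0.04,0],
    [-0.01,-0.04,0],
    [-0.008,-0.032,0],
    [0,0,0],
    [0,0,0],
  ],
  turn=[
    [0,0,0],
    [0,0,0],
    [0,0,0],
    [0,0,0],
    [0,0,0],
    [0,0,0],
    [0,0,0],
    [0,0,0],
  ],
  gripper=[1,1,1,1,1,1,1,1],
)

```text
time: 12.3
tool_pos: [0.4969, 0.1701, 0.3771]
tool_rot: [3.141, 0.001, 0.067]
contact_force: [-0.4, -0.2, -0.8]
opening: 0.0215
```

```bash
python3 - <<'E'
from h import *
goto()
s=read_camera("scene");w=read_camera("wrist");t=read_camera("top")
P=blob(w,(280,210),*COL['red'],r=400); m=np.zeros((420,560),np.uint8); m[P[:,1],P[:,0]]=255
n,l,st,ce=cv2.connectedComponentsWithStats(m); 
for i in range(1,n):
    if st[i,4]>15: print("w red",st[i],ce[i],onz(w,ce[i],.243), [onz(w,q,.243)[:2].round(4).tolist() for q in (st[i,:2],st[i,:2]+st[i,2:4])])
for nm,p in(("s",s),("w",w),("t",t)):
  for k in("hook","eye_line","eye_rail","hatch_hinge"):
    for x in nets.tip_of(p,k)[:2]: print(nm,k,np.round(x["pixel"],1),x["score"])
A=np.hstack([cv2.resize(s["img"][100:220,280:440],(400,300),interpolation=cv2.INTER_CUBIC),cv2.resize(t["img"][130:250,110:270],(400,300),interpolation=cv2.INTER_CUBIC)])
save(w["img"],"w3"); save(A,"st3")
E
```

```text
t 12.3 pos [0.4969 0.1701 0.3771] rot [3.141e+00 1.000e-03 6.700e-02] F [-0.4 -0.2 -0.8] open 0.0215
w red [381  35  15  36 343] [387.72594752  52.10787172] [0.57563067 0.30361239 0.243     ] [[0.568, 0.316], [0.585, 0.2896]]
s hook [130.6 309.6] 0.82
s hook [362.3 111.3] 0.73
s eye_line [367.7 156.3] 0.56
s eye_line [364.9 111.5] 0.46
s eye_rail [372.3 156.7] 0.67
s hatch_hinge [373.  185.1] 0.72
s hatch_hinge [222. 300.] 0.15
w eye_rail [364.9  19.6] 0.68
w hatch_hinge [340.3  31.4] 0.72
w hatch_hinge [280.8 297. ] 0.52
t hook [400.9 231.5] 0.71
t hook [175. 204.] 0.55
t eye_line [184.9 194. ] 0.52
t eye_rail [179.3 197. ] 0.83
t hatch_hinge [314.1 257.8] 0.72
```

View pics/w3.png

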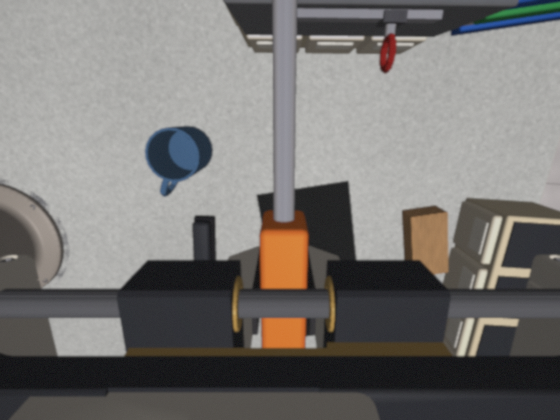

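View pics/st3.png

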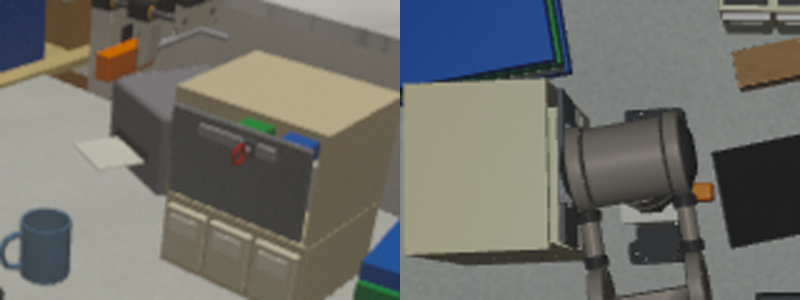

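```bash
cat >> h.py <<'E'
def pole_pts(o,fx=.135,dz=.012):
    yaw=o["tool_rot"][2]; M=R.from_euler("xyz",o["tool_rot"]); # pole x=-tool y, prong=+tool x, up=-tool z
    return o["tool_pos"]+M.apply([[0,-fx,-dz],[.0225,-fx,-dz],[.045,-fx,-dz]])
E
python3 - <<'E'
from h import *
o=robot.observe(); s=read_camera("scene")
P=pole_pts(o); print(P.round(4).tolist(),proj(s,P).round(1).tolist())
print("eye",proj(s,[.576,.303,.244]))
# sub-pixel prong: brightness profile
g=cv2.cvtColor(s["img"],cv2.COLOR_RGB2GRAY)
print(g[106:128:1,350:378:3])
E
```

```text
[[0.4886, 0.3045, 0.3898], [0.5111, 0.3059, 0.3898], [0.5335, 0.3074, 0.3898]] [[359.3, 110.5], [365.1, 112.1], [371.0, 113.8]]
eye [[375.18010079 160.66630754]]
[[ 97  98  99  98  99  96 104 101 105 105]
 [ 94  88  98  98  97  98 105 102 105 104]
 [ 92  68  98  97  99 100 103 103 103 105]
 [ 96  72  99  98  95 104 102 105 104 104]
 [ 98  90  99 104 107 104 105 103 105 105]
 [ 88  99 106 116 127 112 103 103 103 105]
 [ 94 100 120 101 114 126 111 104 103 103]
 [114 118 109  91  87 111 124 109 104 103]
 [129 112  88 103  98  90 106 105 103 102]
 [120  87  98 105 103 101  88  99 104 103]
 [ 91  95 103 103 105 104 100 101 104 103]
 [ 94 105 104 106 104 102 104 103 104 102]
 [103 103 104 105 104 104 103 103 103 104]
 [103 104 104 104 104 103 103 102 103 103]
 [104 104 104 103 104 104 104 101 104 104]
 [104 103 104 103 104 103 103 103 104 103]
 [103 104 104 104 105 103 103 104 102 139]
 [103 103 104 104 103 103 102 103 131 164]
 [103 103 103 103 104 104 103 118 158 167]
 [101 103 103 102 108 103 118 152 167 166]
 [103 101 109 112 114 104 149 167 167 167]
 [110 111 115 118 117 141 165 167 167 167]]
```

>>> carry_out(
  translation=[
    [0.0126,0.04,0],
    [0.013,0,0.03],
    [0,0,0.04],
    [0,0,0.04],
    [0,0,0.0355],
    [0,0,0],
    [0,-0.0163,0],
    [0,-0.0163,0],
    [0,0,0],
    [0,0,0],
  ],
  turn=[
    [0,0,0],
    [0,0,0],
    [0,0,0],
    [0,0,0],
    [0,0,0],
    [0,0,0],
    [0,0,0],
    [0,0,0],
    [0,0,0],
    [0,0,0],
  ],
  gripper=[1,1,1,1,1,1,1,1,1,1],
)

```text
time: 14.1
tool_pos: [0.5241, 0.1642, 0.2339]
tool_rot: [3.141, -0.003, 0.066]
contact_force: [0.0, -0.5, -1.6]
opening: 0.0217
```

```bash
python3 - <<'E'
from h import *
goto([.523,.1643,.2315])
o=robot.observe(); s=read_camera("scene"); t=read_camera("top");w=read_camera("wrist")
P=pole_pts(o); print(P.round(4).tolist(),proj(s,P).round(1).tolist(),proj(t,P).round(1).tolist())
for n,p in (("s",s),("w",w)):
    B=blob(p,proj(p,[.576,.303,.244])[0],*COL["red"],r=40); print(n,len(B),B.mean(0) if len(B) else "",proj(p,[.576,.303,.244]))
save(np.hstack([cv2.resize(s["img"][130:190,335:415],(400,300),interpolation=cv2.INTER_CUBIC),cv2.resize(w["img"],(400,300))]),"s4")
E
```

```text
t 14.1 pos [0.5241 0.1642 0.2339] rot [ 3.141e+00 -3.000e-03  6.600e-02] F [ 0.  -0.5 -1.6] open 0.0217
shift tool frame [-0.0011 -0.0002  0.0024]
[[0.5152, 0.2989, 0.2459], [0.5376, 0.3004, 0.2459], [0.5601, 0.3018, 0.246]] [[359.8, 154.6], [365.4, 156.6], [371.1, 158.6]] [[185.3, 206.3], [185.1, 200.0], [184.9, 193.7]]
s 19 [374.89473684 161.31578947] [[375.18010079 160.66630754]]
w 6 [434.5   0. ] [[439.06905177 -39.25240664]]
```

View pics/s4.png

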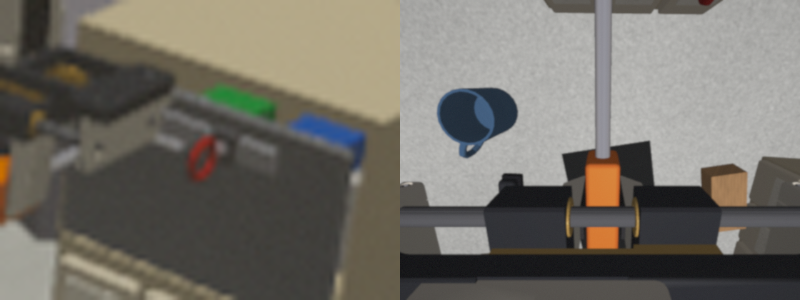

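>>> carry_out(
  translation=[
    [0,0,0.002],
    [0.005,0,0],
    [0.005,0,0],
    [0.005,0,0],
    [0.005,0,0],
    [0.004,0,0],
    [0,0,0],
  ],
  turn=[
    [0,0,0],
    [0,0,0],
    [0,0,0],
    [0,0,0],
    [0,0,0],
    [0,0,0],
    [0,0,0],
  ],
  gripper=[1,1,1,1,1,1,1],
)

```text
time: 14.95
tool_pos: [0.5479, 0.1656, 0.23]
tool_rot: [-3.142, -0.0, 0.065]
contact_force: [0.3, -0.3, -2.7]
opening: 0.0214
```

>>> carry_out(
  translation=[
    [0.005,0,0],
    [0.005,0,0],
    [0.004,0,0],
    [0.004,0,0],
    [0,0,0],
  ],
  turn=[
    [0,0,0],
    [0,0,0],
    [0,0,0],
    [0,0,0],
    [0,0,0],
  ],
  gripper=[1,1,1,1,1],
)

```text
time: 15.45
tool_pos: [0.5659, 0.1667, 0.2301]
tool_rot: [-3.141, -0.0, 0.065]
contact_force: [-0.2, 1.1, -1.8]
opening: 0.0212
```

```bash
python3 - <<'E'
from h import *
goto()
o=robot.observe(); s=read_camera("scene")
P=pole_pts(o); print(P.round(4).tolist(),proj(s,P).round(1).tolist())
B=blob(s,proj(s,[.576,.303,.244])[0],*COL["red"],r=20); print(len(B),B.mean(0))
save(cv2.resize(s["img"][130:190,335:415],(640,480),interpolation=cv2.INTER_CUBIC),"s5")
E
```

```text
t 15.45 pos [0.5659 0.1667 0.2301] rot [-3.141 -0.     0.065] F [-0.2  1.1 -1.8] open 0.0212
[[0.5571, 0.3015, 0.2421], [0.5796, 0.3029, 0.2421], [0.602, 0.3044, 0.2421]] [[370.2, 159.5], [376.0, 161.6], [381.9, 163.7]]
1 [375. 165.]
```

View pics/s5.png

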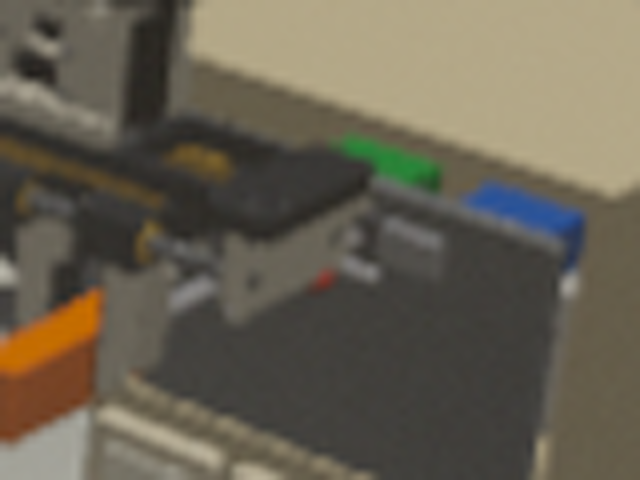

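The prong tip shows past the red ring at (360,270), so it is threaded. Feel for the top of the ring next, to anchor the arc.

>>> carry_out(
  translation=[
    [0,0.0005,-0.002],
    [0,0.0005,-0.002],
    [0,0,-0.001],
    [0,0,0],
    [0,0,0],
  ],
  turn=[
    [0,0,0],
    [0,0,0],
    [0,0,0],
    [0,0,0],
    [0,0,0],
  ],
  gripper=[1,1,1,1,1],
)

```text
time: 16.0
tool_pos: [0.5654, 0.1658, 0.2353]
tool_rot: [-3.141, -0.0, 0.065]
contact_force: [-0.3, -0.2, -1.6]
opening: 0.0218
```

>>> carry_out(
  translation=[
    [0,0,-0.001],
    [0,0,-0.001],
    [0,0,0],
    [0,0,0],
  ],
  turn=[
    [0,0,0],
    [0,0,0],
    [0,0,0],
    [0,0,0],
  ],
  gripper=[1,1,1,1],
)

```text
time: 16.4
tool_pos: [0.5653, 0.1657, 0.2369]
tool_rot: [3.141, 0.001, 0.065]
contact_force: [0.8, 0.6, -4.3]
opening: 0.0218
```

```bash
python3 - <<'E'
import numpy as np
r=130.5; f=lambda a:np.array([r*np.sin(.284+a),r*np.cos(.284+a)])
A=[0,.1,.2,.3,.375,.45,.525,.6,.675,.75,.825,.9,1.0,1.1,1.2,1.3,1.4,1.46]
for a,b in zip(A,A[1:]): d=f(b)-f(a); print(a,b,"per 5 rows: y %.2f z %.2f mm"%(d[0]/5,-d[1]/5))
E
```

```text
0 0.1 per 5 rows: y 2.46 z 0.86 mm
0.1 0.2 per 5 rows: y 2.37 z 1.10 mm
0.2 0.3 per 5 rows: y 2.25 z 1.33 mm
0.3 0.375 per 5 rows: y 1.59 z 1.14 mm
0.375 0.45 per 5 rows: y 1.50 z 1.26 mm
0.45 0.525 per 5 rows: y 1.40 z 1.36 mm
0.525 0.6 per 5 rows: y 1.30 z 1.47 mm
0.6 0.675 per 5 rows: y 1.18 z 1.56 mm
0.675 0.75 per 5 rows: y 1.06 z 1.64 mm
0.75 0.825 per 5 rows: y 0.94 z 1.72 mm
0.825 0.9 per 5 rows: y 0.81 z 1.78 mm
0.9 1.0 per 5 rows: y 0.86 z 2.46 mm
1.0 1.1 per 5 rows: y 0.61 z 2.54 mm
1.1 1.2 per 5 rows: y 0.36 z 2.58 mm
1.2 1.3 per 5 rows: y 0.10 z 2.61 mm
1.3 1.4 per 5 rows: y -0.16 z 2.60 mm
1.4 1.46 per 5 rows: y -0.22 z 1.55 mm
```

>>> carry_out(
  translation=[
    [0,0.0025,0.0009],
    [0,0.0025,0.0009],
    [0,0.0025,0.0009],
    [0,0.0024,0.0008],
    [0,0.0024,0.0008],
    [0,0.0024,0.0011],
    [0,0.0024,0.0011],
    [0,0.0024,0.0011],
    [0,0.0024,0.0011],
    [0,0.0023,0.0011],
  ],
  turn=[
    [0,0,0],
    [0,0,0],
    [0,0,0],
    [0,0,0],
    [0,0,0],
    [0,0,0],
    [0,0,0],
    [0,0,0],
    [0,0,0],
    [0,0,0],
  ],
  gripper=[1,1,1,1,1,1,1,1,1,1],
)

```text
time: 17.4
tool_pos: [0.5669, 0.1416, 0.2271]
tool_rot: [-3.141, 0.0, 0.065]
contact_force: [0.2, 5.2, -7.6]
opening: 0.0215
```

>>> carry_out(
  translation=[
    [0,0.0021,0.0016],
    [0,0.0021,0.0016],
    [0,0.0022,0.0015],
    [0,0.0022,0.0014],
    [0,0.0022,0.0014],
    [0,0.0016,0.0012],
    [0,0.0016,0.0012],
    [0,0.0016,0.0012],
    [0,0.0016,0.0012],
    [0,0.0016,0.0012],
  ],
  turn=[
    [0,0,0],
    [0,0,0],
    [0,0,0],
    [0,0,0],
    [0,0,0],
    [0,0,0],
    [0,0,0],
    [0,0,0],
    [0,0,0],
    [0,0,0],
  ],
  gripper=[1,1,1,1,1,1,1,1,1,1],
)

```text
time: 18.4
tool_pos: [0.5682, 0.1231, 0.2137]
tool_rot: [-3.141, 0.0, 0.065]
contact_force: [-0.5, 6.6, -7.7]
opening: 0.0214
```

```bash
python3 - <<'E'
from h import *
goto()
o=robot.observe(); s=read_camera("scene")
P=pole_pts(o); print(P.round(4).tolist(),proj(s,P).round(1).tolist())
save(np.hstack([cv2.resize(s["img"][120:230,320:420],(545,600),interpolation=cv2.INTER_CUBIC)]),"s6")
E
```

```text
t 18.4 pos [0.5682 0.1231 0.2137] rot [-3.141  0.     0.065] F [-0.5  6.6 -7.7] open 0.0214
[[0.5594, 0.2578, 0.2258], [0.5818, 0.2593, 0.2258], [0.6043, 0.2608, 0.2258]] [[361.8, 168.0], [367.6, 170.2], [373.5, 172.5]]
```

View pics/s6.png

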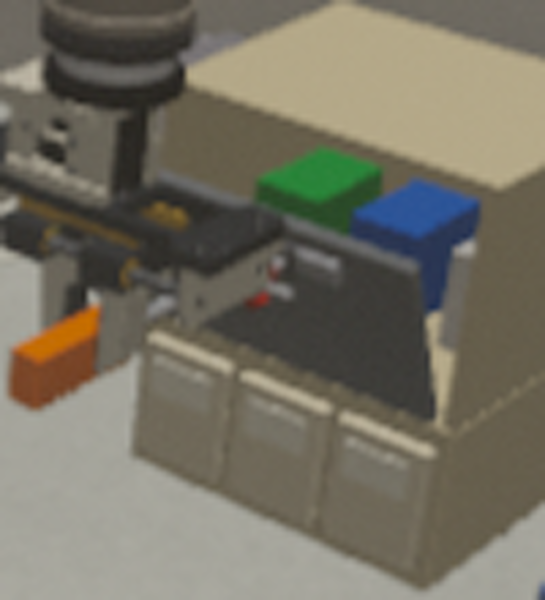

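>>> carry_out(
  translation=[
    [0,0.0013,0.0016],
    [0,0.0014,0.0015],
    [0,0.0015,0.0013],
    [0,0.0015,0.0013],
    [0,0.0015,0.0013],
    [0,0.0014,0.0014],
    [0,0.0014,0.0014],
    [0,0.0014,0.0014],
    [0,0.0014,0.0014],
    [0,0.0014,0.0014],
  ],
  turn=[
    [0,0,0],
    [0,0,0],
    [0,0,0],
    [0,0,0],
    [0,0,0],
    [0,0,0],
    [0,0,0],
    [0,0,0],
    [0,0,0],
    [0,0,0],
  ],
  gripper=[1,1,1,1,1,1,1,1,1,1],
)

```text
time: 19.45
tool_pos: [0.569, 0.1095, 0.1996]
tool_rot: [-3.14, 0.0, 0.065]
contact_force: [0.4, 7.8, -8.9]
opening: 0.0215
```

>>> carry_out(
  translation=[
    [0,0.0011,0.0017],
    [0,0.0012,0.0016],
    [0,0.0012,0.0016],
    [0,0.0013,0.0015],
    [0,0.0013,0.0015],
    [0,0.0012,0.0016],
    [0,0.0012,0.0016],
    [0,0.0012,0.0016],
    [0,0.0012,0.0016],
    [0,0.0011,0.0015],
  ],
  turn=[
    [0,0,0],
    [0,0,0],
    [0,0,0],
    [0,0,0],
    [0,0,0],
    [0,0,0],
    [0,0,0],
    [0,0,0],
    [0,0,0],
    [0,0,0],
  ],
  gripper=[1,1,1,1,1,1,1,1,1,1],
)

```text
time: 20.45
tool_pos: [0.5697, 0.0983, 0.1838]
tool_rot: [-3.139, 0.0, 0.066]
contact_force: [0.9, 12.6, -8.8]
opening: 0.0216
```

>>> carry_out(
  translation=[
    [0,0.0006,0.0018],
    [0,0.0006,0.0018],
    [0,0.0007,0.0018],
    [0,0.0007,0.0018],
    [0,0.0008,0.0018],
    [0,0.0009,0.0017],
    [0,0.0009,0.0017],
    [0,0.0009,0.0017],
    [0,0.0009,0.0017],
    [0,0.0009,0.0017],
  ],
  turn=[
    [0,0,0],
    [0,0,0],
    [0,0,0],
    [0,0,0],
    [0,0,0],
    [0,0,0],
    [0,0,0],
    [0,0,0],
    [0,0,0],
    [0,0,0],
  ],
  gripper=[1,1,1,1,1,1,1,1,1,1],
)

```text
time: 21.45
tool_pos: [0.5704, 0.0903, 0.1667]
tool_rot: [-3.139, -0.0, 0.065]
contact_force: [-1.0, 10.7, -7.0]
opening: 0.0215
```

```bash
python3 - <<'E'
from h import *
goto()
o=robot.observe(); s=read_camera("scene")
P=pole_pts(o); print(P.round(4).tolist(),proj(s,P).round(1).tolist())
save(np.hstack([cv2.resize(s["img"][120:230,320:420],(545,600),interpolation=cv2.INTER_CUBIC)]),"s7")
E
```

```text
t 21.45 pos [0.5704 0.0903 0.1667] rot [-3.139 -0.     0.065] F [-1.  10.7 -7. ] open 0.0215
[[0.5616, 0.225, 0.1791], [0.584, 0.2264, 0.1791], [0.6065, 0.2279, 0.1791]] [[354.4, 184.1], [360.1, 186.4], [365.9, 188.8]]
```

View pics/s7.png

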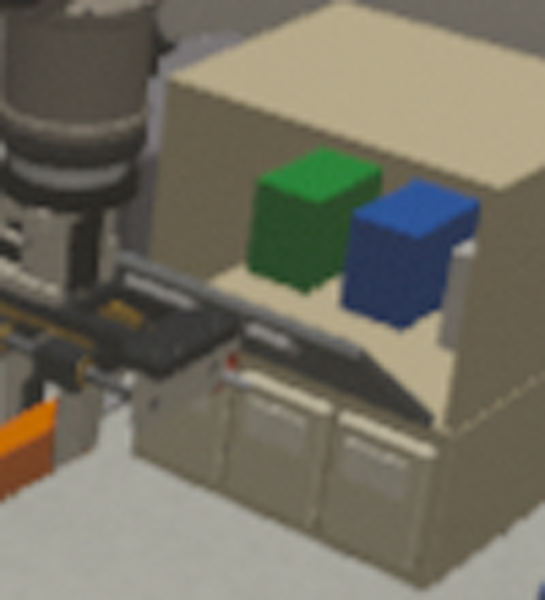

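>>> carry_out(
  translation=[
    [0,0.0006,0.0018],
    [0,0.0006,0.0018],
    [0,0.0006,0.0018],
    [0,0.0006,0.0018],
    [0,0.0006,0.0018],
    [0,0.0009,0.0024],
    [0,0.0008,0.0024],
    [0,0.0008,0.0024],
    [0,0.0008,0.0025],
    [0,0.0008,0.0025],
  ],
  turn=[
    [0,0,0],
    [0,0,0],
    [0,0,0],
    [0,0,0],
    [0,0,0],
    [0,0,0],
    [0,0,0],
    [0,0,0],
    [0,0,0],
    [0,0,0],
  ],
  gripper=[1,1,1,1,1,1,1,1,1,1],
)

```text
time: 22.5
tool_pos: [0.5709, 0.0832, 0.1458]
tool_rot: [-3.139, -0.001, 0.065]
contact_force: [-0.8, 10.8, -5.4]
opening: 0.0214
```

>>> carry_out(
  translation=[
    [0,0.0005,0.0025],
    [0,0.0005,0.0025],
    [0,0.0005,0.0026],
    [0,0.0005,0.0026],
    [0,0.0005,0.0026],
    [0,0.0003,0.0026],
    [0,0.0003,0.0026],
    [0,0.0003,0.0026],
    [0,0.0003,0.0026],
    [0,0.0003,0.0026],
  ],
  turn=[
    [0,0,0],
    [0,0,0],
    [0,0,0],
    [0,0,0],
    [0,0,0],
    [0,0,0],
    [0,0,0],
    [0,0,0],
    [0,0,0],
    [0,0,0],
  ],
  gripper=[1,1,1,1,1,1,1,1,1,1],
)

```text
time: 23.5
tool_pos: [0.5713, 0.0801, 0.1203]
tool_rot: [-3.138, -0.001, 0.065]
contact_force: [-1.4, 13.8, -3.2]
opening: 0.0216
```

>>> carry_out(
  translation=[
    [0,-0.0002,0.0026],
    [0,-0.0002,0.0026],
    [0,-0.0001,0.0026],
    [0,-0.0001,0.0026],
    [0,0,0.0026],
    [0,-0.0002,0.0026],
    [0,-0.0002,0.0026],
    [0,-0.0002,0.0026],
    [0,-0.0002,0.0026],
    [0,0,0],
  ],
  turn=[
    [0,0,0],
    [0,0,0],
    [0,0,0],
    [0,0,0],
    [0,0,0],
    [0,0,0],
    [0,0,0],
    [0,0,0],
    [0,0,0],
    [0,0,0],
  ],
  gripper=[1,1,1,1,1,1,1,1,1,1],
)

```text
time: 24.5
tool_pos: [0.5714, 0.0812, 0.097]
tool_rot: [-3.138, -0.002, 0.065]
contact_force: [-0.2, 11.3, -1.4]
opening: 0.0215
```

>>> carry_out(
  translation=[
    [0,-0.0002,0.002],
    [0,-0.0002,0.002],
    [0,0,0],
    [0,0,0],
  ],
  turn=[
    [0,0,0],
    [0,0,0],
    [0,0,0],
    [0,0,0],
  ],
  gripper=[1,1,1,1],
)

```text
time: 24.9
tool_pos: [0.5716, 0.0816, 0.0933]
tool_rot: [-3.138, -0.002, 0.065]
contact_force: [-1.6, 11.7, -0.7]
opening: 0.0218
```

```bash
python3 - <<'E'
from h import *
goto()
o=robot.observe(); s=read_camera("scene"); w=read_camera("wrist")
P=pole_pts(o); print(P.round(4).tolist(),proj(s,P).round(1).tolist())
save(np.hstack([cv2.resize(s["img"][120:240,310:430],(500,500),interpolation=cv2.INTER_CUBIC),cv2.resize(w["img"][:, 130:430],(300,500))]),"s8")
E
```

```text
t 24.9 pos [0.5716 0.0816 0.0933] rot [-3.138e+00 -2.000e-03  6.500e-02] F [-1.6 11.7 -0.7] open 0.0218
[[0.5628, 0.2163, 0.1058], [0.5852, 0.2178, 0.1058], [0.6077, 0.2192, 0.1059]] [[350.8, 204.3], [356.3, 206.8], [361.9, 209.3]]
```

View pics/s8.png

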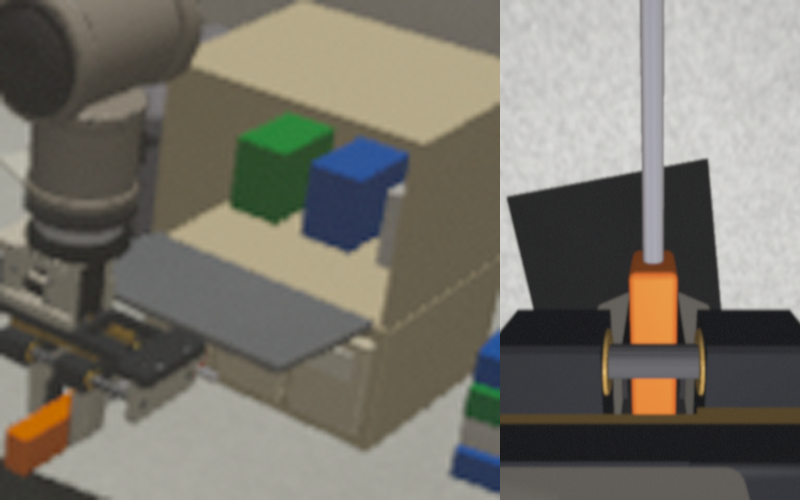

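>>> carry_out(
  translation=[
    [0,-0.001,0.0015],
    [0,-0.001,0.0015],
    [0,0,0.0015],
    [0,0,0],
    [0,0,0],
    [0,0,0],
  ],
  turn=[
    [0,0,0],
    [0,0,0],
    [0,0,0],
    [0,0,0],
    [0,0,0],
    [0,0,0],
  ],
  gripper=[1,1,1,1,1,1],
)

```text
time: 25.6
tool_pos: [0.5722, 0.0821, 0.0892]
tool_rot: [-3.14, -0.004, 0.064]
contact_force: [-1.6, 5.5, 2.9]
opening: 0.0214
```

>>> carry_out(
  translation=[
    [0,-0.002,-0.0015],
    [0,-0.002,-0.0015],
    [0,0,0],
    [0,0,0],
    [0,0,0],
  ],
  turn=[
    [0,0,0],
    [0,0,0],
    [0,0,0],
    [0,0,0],
    [0,0,0],
  ],
  gripper=[1,1,1,1,1],
)

```text
time: 26.1
tool_pos: [0.5706, 0.0852, 0.0905]
tool_rot: [3.141, 0.0, 0.065]
contact_force: [0.0, -1.5, -1.0]
opening: 0.0219
```

>>> carry_out(
  translation=[
    [-0.005,0,0],
    [-0.005,0,0],
    [-0.005,0,0],
    [-0.005,0,0],
    [-0.006,0,0],
    [-0.006,0,0],
    [-0.006,0,0],
    [-0.01,0,0],
    [-0.01,0,0],
    [0,0,0],
  ],
  turn=[
    [0,0,0],
    [0,0,0],
    [0,0,0],
    [0,0,0],
    [0,0,0],
    [0,0,0],
    [0,0,0],
    [0,0,0],
    [0,0,0],
    [0,0,0],
  ],
  gripper=[1,1,1,1,1,1,1,1,1,1],
)

```text
time: 27.1
tool_pos: [0.511, 0.0818, 0.0907]
tool_rot: [-3.141, 0.002, 0.065]
contact_force: [-1.5, -0.1, -2.0]
opening: 0.0217
```

>>> carry_out(
  translation=[
    [0,0.03,0],
    [0,0.03,0],
    [0.0165,0.028,-0.02],
    [0.0165,0.028,-0.01],
    [0.0165,0.028,0],
    [0,0,0],
    [0,0,0],
    [0,0,0],
    [0,0,0],
  ],
  turn=[
    [0,0,0],
    [0,0,0],
    [0,0,0],
    [0,0,0],
    [0,0,0],
    [0,0,-0.117],
    [0,0,-0.117],
    [0,0,-0.117],
    [0,0,0],
  ],
  gripper=[1,1,1,1,1,1,1,1,1],
)

```text
time: 28.0
tool_pos: [0.5716, -0.0588, 0.1206]
tool_rot: [-3.142, -0.0, 0.417]
contact_force: [-1.0, 0.2, -0.4]
opening: 0.0215
```

```bash
python3 - <<'E'
from h import *
goto([.5703,-.058,.02])
s=read_camera("scene"); w=read_camera("wrist"); t=read_camera("top")
save(np.hstack([cv2.resize(s["img"][110:310,230:430],(400,400),interpolation=cv2.INTER_CUBIC),cv2.resize(t["img"][130:280,110:260],(400,400))]),"s9")
E
```

```text
t 28.0 pos [ 0.5716 -0.0588  0.1206] rot [-3.142 -0.     0.417] F [-1.   0.2 -0.4] open 0.0215
shift tool frame [-0.0009 -0.0013  0.1006]
```

View pics/s9.png

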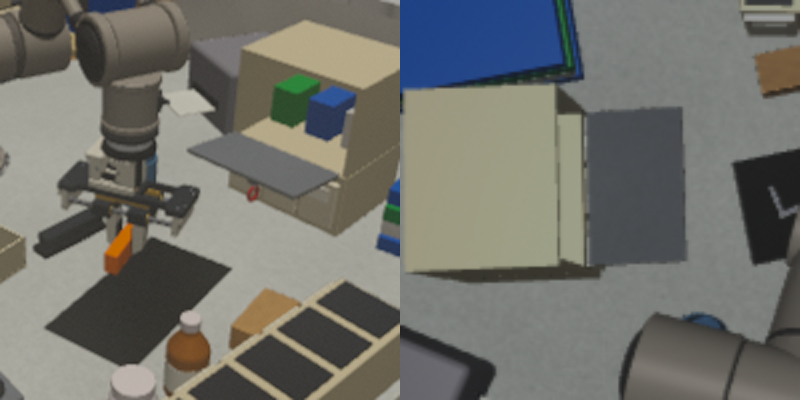

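The hatch is down with the ring hanging free under it, and the pole is held above the mat. Lower it.

>>> carry_out(
  translation=[
    [0,0,0.035],
    [0,0,0.035],
    [0,0,0.02],
    [0,0,0.008],
    [0,0,0.005],
    [0,0,0.003],
    [0,0,0.002],
    [0,0,0],
    [0,0,0],
  ],
  turn=[
    [0,0,0],
    [0,0,0],
    [0,0,0],
    [0,0,0],
    [0,0,0],
    [0,0,0],
    [0,0,0],
    [0,0,0],
    [0,0,0],
  ],
  gripper=[1,1,1,1,1,1,1,1,1],
)

```text
time: 29.05
tool_pos: [0.5719, -0.0588, 0.0134]
tool_rot: [3.141, -0.001, 0.416]
contact_force: [0.1, 0.0, -1.8]
opening: 0.0216
```

>>> carry_out(
  translation=[
    [0,0,0.002],
    [0,0,0.002],
    [0,0,0.001],
    [0,0,0],
    [0,0,0],
  ],
  turn=[
    [0,0,0],
    [0,0,0],
    [0,0,0],
    [0,0,0],
    [0,0,0],
  ],
  gripper=[1,1,1,1,1],
)

```text
time: 29.55
tool_pos: [0.5718, -0.0587, 0.0091]
tool_rot: [3.141, -0.001, 0.416]
contact_force: [-3.6, 0.4, 10.4]
opening: 0.0216
```

>>> carry_out(
  translation=[
    [0,0,-0.001],
    [0,0,0],
    [0,0,0],
    [0,0,0],
    [0,0,-0.01],
    [0,0,-0.03],
    [0,0,-0.05],
    [0,0,-0.05],
    [0,0,-0.05],
    [0,0,-0.02],
  ],
  turn=[
    [0,0,0],
    [0,0,0],
    [0,0,0],
    [0,0,0],
    [0,0,0],
    [0,0,0],
    [0,0,0],
    [0,0,0],
    [0,0,0],
    [0,0,0],
  ],
  gripper=[0.1,0.1,0.1,0.1,0.1,0.1,0.1,0.1,0.1,0.1],
)

```text
time: 30.55
tool_pos: [0.5732, -0.059, 0.2251]
tool_rot: [3.136, -0.007, 0.416]
contact_force: [-0.5, 1.2, -0.7]
opening: 0.0415
```

>>> carry_out(
  translation=[
    [0,0.015,0],
    [0,0.015,0],
    [0,0,0],
    [0,0,0],
  ],
  turn=[
    [0,0,0],
    [0,0,0],
    [0,0,0],
    [0,0,0],
  ],
  gripper=[0.1,0.1,0.1,0.1],
)

```text
time: 30.95
tool_pos: [0.5829, -0.0866, 0.2167]
tool_rot: [-3.139, 0.003, 0.415]
contact_force: [-0.1, 0.5, 0.1]
opening: 0.0412
```

```bash
python3 p.py; python3 - <<'E'
from h import *
s=read_camera("scene")
for c,q in {"yellow":(197,273),"blue":(205,281),"green":(214,290),"red":(223.6,301)}.items(): B=blob(s,q,*COL[c],r=9); print(c,len(B),B.mean(0).round(1))
a=blob(s,(351,204),*COL["red"],r=25); print("eye",len(a),a.mean(0) if len(a) else "")
E
```

```text
t 30.95 pos [ 0.5829 -0.0866  0.2167] rot [-3.139e+00  3.000e-03  4.150e-01] F [-0.1  0.5  0.1] open 0.0412
271 ((284.0, 175.5), (81.0, 20.0), 90.0) [[0.5491, -0.0364], [0.5681, -0.028], [0.6043, -0.1083], [0.5839, -0.1173]] c [ 0.5763462  -0.07249351] sides [0.08812393 0.02078399 0.08810469 0.02235539]
grip [282.3, 175.0] 0.56 [ 0.57489109 -0.07400429  0.02      ]
hook [307.7, 23.2] 0.95 [0.53688124 0.07558078 0.02      ]
yellow 57 [197.  273.1]
blue 44 [205.  281.3]
green 43 [214.1 290.5]
red 61 [223.7 301. ]
eye 7 [355.85714286 206.28571429]
```

```bash
python3 -c "
from h import *
robot.hand_in(); goto()"
```

```text
the job is handed in; nothing more can be done
the job is handed in; nothing more can be done
```

The whole job was carried out and handed in at about 31 s of the 72 s allowed. No verdict was reported.

- **Keys:** I pressed blue, yellow, then green. Each bottomed out at a TCP height of 41 mm with 16–26 N. Afterwards all four keys looked the same as at the start; I did not press red.
- **Hatch:** I hooked the eye, confirming the fit by feeling the ring's top wire, and swung the hatch down slowly on the prong. The readings, taken at the end of each move call, never passed about 15 N. At the bottom the prong pressed down with about 4.6 N and met resistance, which I took as the stop. The hatch angle itself is not reported, so I judged it from the geometry and the pictures.
- **Pole:** It was slid out of the eye, laid back within about 1 mm of where it started, and let go. The last wrist picture measured its handle at (0.576, -0.072) m. The hook lay where it did before the grasp, to within 3 mm, so the pole is flat.
- **After release:** In the last scene picture the red eye was still at its lowered place, so the hatch had stayed down, and the gripper was clear of everything.
- **Not checked:** I did not measure the bystanders again; no reading suggested that one had been touched. No check failed or disagreed beyond 2–3 mm.

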